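# Set out a row of thread spools on the display rack

### The job

Move the four thread spools from the white store rack to the wooden display rack, keeping their order counted from the orange end: the spool nearest the store rack's orange end block goes in the place nearest the display rack's orange end block, the next one beside it, and so on. Stand each spool upright in the middle of its place, on the white disc, never tip one over, and leave all four standing free.

Things in the scene. Friction and masses are not known exactly. Their poses are not given: they have to be found in the camera images.
- spool_blue_mid (a point): centre (half-way up) of the blue thread spool: an upright rigid reel, 60 mm tall, 42 mm across its black end flanges and 39 mm across the blue winding between them, blue disc on top, about 80 g. Its z axis points up; its turn about z does not matter. It starts standing on the plate of its own colour
- spool_green_mid (a point): centre (half-way up) of the green thread spool: an upright rigid reel, 60 mm tall, 42 mm across its black end flanges and 39 mm across the green winding between them, green disc on top, about 80 g. Its z axis points up; its turn about z does not matter. It starts standing on the plate of its own colour
- spool_yellow_mid (a point): centre (half-way up) of the yellow thread spool: an upright rigid reel, 60 mm tall, 42 mm across its black end flanges and 39 mm across the yellow winding between them, yellow disc on top, about 80 g. Its z axis points up; its turn about z does not matter. It starts standing on the plate of its own colour
- spool_purple_mid (a point): centre (half-way up) of the purple thread spool: an upright rigid reel, 60 mm tall, 42 mm across its black end flanges and 39 mm across the purple winding between them, purple disc on top, about 80 g. Its z axis points up; its turn about z does not matter. It starts standing on the plate of its own colour
- plate_blue: blue colour plate, 62 (x) x 66 (y) x 3 mm, fixed on the white store rack; the blue spool stands on its middle at the start. Origin: centre of its underside, 20 mm above the table. Its y axis runs along the store rack roughly to the robot's left, x across. The four plates form one row, 84 mm centre to centre, colours in any order
- plate_green: green colour plate, like the blue one, under the green spool. The store rack that carries the plates is a fixed board 430 mm long, 20 mm high, with 5 mm thick lips along both long sides (inner faces 35 mm from the row's middle line, top 26 mm above the table) and low dividers of the same height between the places
- plate_yellow: yellow colour plate, like the blue one, under the yellow spool
- plate_purple: purple colour plate, like the blue one, under the purple spool
- store_block: orange end block, 60 x 20 x 30 mm, fixed on the white store rack at one end of the row of plates (a white block of the same size is at the other end): it marks that rack's orange end. The plates' centres lie 74, 158, 242 and 326 mm from its centre. Origin: centre of its underside, 20 mm above the table; y axis along the rack
- display_block: orange block, 60 x 20 x 30 mm (top 50 above table), fixed at one end of the wooden display rack. Origin: its underside's centre, 20 mm up, on the board; y along the rack. The rack (like the store rack, nearer or farther) runs from it towards the table's middle, y = 0: places marked by 48 mm white discs are centred 74, 158, 242, 326 mm along its y axis (-y if the block is at the robot's left), x = 0

How it is judged (in metres and radians):
At the end, for the whole second after the job is handed in: Each spool stands upright (within 0.1 rad), released and at rest on the display rack, centre within 14 mm along and across of the middle of its place; its place counted from the orange block equals its plate's rank counted from the store rack's orange end (x of spool_blue_mid in the frame of display_block between -0.014 and 0.014 m and height (world z) of spool_blue_mid between 0.044 and 0.056 m and angle between each of spool_blue_mid, spool_green_mid, spool_yellow_mid, spool_purple_mid's own z axis and vertical below 0.1 rad and linear speed of each of spool_blue, spool_green, spool_yellow, spool_purple below 0.02 m/s and angular speed of each of spool_blue, spool_green, spool_yellow, spool_purple below 0.2 rad/s and ((horizontal distance between plate_blue and store_block between 0.044 and 0.104 m and horizontal distance between spool_blue_mid and display_block between 0.06 and 0.088 m) or (horizontal distance between plate_blue and store_block between 0.128 and 0.188 m and horizontal distance between spool_blue_mid and display_block between 0.144 and 0.172 m) or (horizontal distance between plate_blue and store_block between 0.212 and 0.272 m and horizontal distance between spool_blue_mid and display_block between 0.228 and 0.256 m) or (horizontal distance between plate_blue and store_block between 0.296 and 0.356 m and horizontal distance between spool_blue_mid and display_block between 0.312 and 0.34 m)) and x of spool_green_mid in the frame of display_block between -0.014 and 0.014 m and height (world z) of spool_green_mid between 0.044 and 0.056 m and ((horizontal distance between plate_green and store_block between 0.044 and 0.104 m and horizontal distance between spool_green_mid and display_block between 0.06 and 0.088 m) or (horizontal distance between plate_green and store_block between 0.128 and 0.188 m and horizontal distance between spool_green_mid and display_block between 0.144 and 0.172 m) or (horizontal distance between plate_green and store_block between 0.212 and 0.272 m and horizontal distance between spool_green_mid and display_block between 0.228 and 0.256 m) or (horizontal distance between plate_green and store_block between 0.296 and 0.356 m and horizontal distance between spool_green_mid and display_block between 0.312 and 0.34 m)) and x of spool_yellow_mid in the frame of display_block between -0.014 and 0.014 m and height (world z) of spool_yellow_mid between 0.044 and 0.056 m and ((horizontal distance between plate_yellow and store_block between 0.044 and 0.104 m and horizontal distance between spool_yellow_mid and display_block between 0.06 and 0.088 m) or (horizontal distance between plate_yellow and store_block between 0.128 and 0.188 m and horizontal distance between spool_yellow_mid and display_block between 0.144 and 0.172 m) or (horizontal distance between plate_yellow and store_block between 0.212 and 0.272 m and horizontal distance between spool_yellow_mid and display_block between 0.228 and 0.256 m) or (horizontal distance between plate_yellow and store_block between 0.296 and 0.356 m and horizontal distance between spool_yellow_mid and display_block between 0.312 and 0.34 m)) and x of spool_purple_mid in the frame of display_block between -0.014 and 0.014 m and height (world z) of spool_purple_mid between 0.044 and 0.056 m and ((horizontal distance between plate_purple and store_block between 0.044 and 0.104 m and horizontal distance between spool_purple_mid and display_block between 0.06 and 0.088 m) or (horizontal distance between plate_purple and store_block between 0.128 and 0.188 m and horizontal distance between spool_purple_mid and display_block between 0.144 and 0.172 m) or (horizontal distance between plate_purple and store_block between 0.212 and 0.272 m and horizontal distance between spool_purple_mid and display_block between 0.228 and 0.256 m) or (horizontal distance between plate_purple and store_block between 0.296 and 0.356 m and horizontal distance between spool_purple_mid and display_block between 0.312 and 0.34 m))); the robot touches nothing.
It fails at once if a spool is tipped over (more than 0.6 rad) (angle between any of spool_blue_mid, spool_green_mid, spool_yellow_mid, spool_purple_mid's own z axis and vertical above 0.6 rad).
It also fails if it takes over 109 s, if anything falls off the work surface, if the arm or the gripper's body presses on something with over 40 N, if the wrist force passes 120 N, or if a joint passes its speed limit or range.

### The arm

A 6-joint arm with a two-finger parallel gripper is mounted at the origin on the work surface. World frame = base frame: x ahead of the robot, y to its left, z up, the work surface at z = 0. Lengths are in m, angles in degrees, forces in N, time in s.
With the tool pointing down it reaches from about 0.25 to 0.725 m from the base axis. Payload 9.7 kg.
Tool frame: the origin (TCP) lies midway between the tips of the shut fingers; the grasp point (between the pads) lies bot.hold_point_z behind it (bot.hold_point_z is the distance from the TCP to the grasp point, in m); z points along the fingers, y is the line along which they close (so a half turn about z gives the same grasp; the last joint's range is limited). The gripper opens to 85 mm and grips with 20 to 120 N. Pads are 22 mm wide; open, the fingers measure 114 mm over their backs; the gripper's body (76 mm by 85 mm) begins 54 mm behind the grasp point. The pads swing forward as they close: fully open they stand 13 mm farther back than shut.
Start: joints at [66.463, 4.979, 10.078, 95.1, 0, 90], TCP at [0.22, 0.504, 0.231] pointing down, gripper open.
Joint ranges: [-179.16, 179.16], [-48.56, 103.87], [-65.8, 70.77], [-126.05, 130.52], [-82.76, 87.17], [-180, 180]. Speed limits (degrees/s): [127.2, 127.2, 147.25, 180, 180, 180].

### API

Orientations are given as [roll, pitch, yaw] about the fixed x, y, z axes, in that order (R = Rz(yaw) Ry(pitch) Rx(roll)).
In Python, from workcell import bot, camera, camera_model, ticket gives the robot as it stands.
- The arm moves only by the tool send_rows, never from a script. Its argument "targets" is text: rows parted by semicolons, each of 5 numbers parted by spaces: the shift along the tool's x, y, z in mm, then the turn about the tool's z in degrees, then the closure in counts, from 0 (fully open) to 255 (shut). A call has 1 to 20 rows; each row is the pose to reach, as a shift and turn from the pose commanded when the call began, along the tool's axes at that moment; what a row does not reach only later rows make up. A row lasts 1/8 s, in which the tool goes at most 62.5 mm and 10.7 degrees, less where a joint would pass 70% of its speed; a pose out of reach is approached as far as the arm can. A call with a gripper value outside its range is refused whole. The fingers move at their own pace and stop on an object; "newtons" is the grip in N (left out, the last holds). Time passes only in rows, so rows that repeat a pose let the fingers close. It gives the time, the measured TCP pose, the force, the opening and the grip force at its end, in the units of the state.
- bot.get_obs(): the state, without advancing time (a new reading comes with each control period).
- camera(name): name is "side" or "top" or "wrist"; returns the picture (480x640x3 uint8, blue, green, red); there is no depth.
- camera_model(name): a dict with "K" (3x3 intrinsics, pixels), "dist_coeffs" ([k1, k2, p1, p2, k3] as OpenCV has them; the pictures are not rectified), "pose" (4x4, takes a point from camera to world coordinates); the wrist camera has in their place "T_tool_cam" (4x4, takes a point from camera to tool coordinates, whose origin is the TCP and whose axes are the flange's). Camera axes: x right, y down, z forward; pixel columns grow to the right and rows downward; lengths in m; the calibration is good to about 2 mm. A picture is of the moment at which its call begins: read the wrist's pose just before it. camera_model takes no time and is no camera call.
- ticket.job_done(): hands the job in; it is judged then, once.
The state is a dict: "time": time; "q": joint angles; "qd": joint speeds; "joint_efforts": joint torques, N m; "ee_pos": TCP position; "tcp_rot": TCP orientation; "wrist_force": force on the tool from outside, world axes, zero at the start; "torque": the same for the moment, N m; "opening": finger opening in m; "grasp_force": force on a finger pad.
Only numpy, scipy, OpenCV 4.12 (cv2) and the standard library are available. Lean on these libraries where they do the work, as an engineer would, in place of code of your own. Each camera call takes 0.05 s, during which the arm holds its last target. There are 200 camera calls.

## Working session

There is one attempt and no reset: what is moved stays moved. The work goes in short steps, Python scripts to look and compute and a tool call to move; the robot and the scene stay as the last step left them, time stands still between calls to the robot, and variables do not carry over. Pictures are saved under pics/ and viewed, at most 14 in all, crops included, and the job is handed in when it is done.

Besides the shell and the picture viewer there is one more tool, called after "Call:" as a command line: name --argument value ..., lists and objects as JSON in quotes. send_rows: Moves the arm, as the interface text tells. Its arguments: {"type":"object","properties":{"targets":{"type":"string"},"newtons":{"type":"number"}},"required":["targets"]}

```bash
mkdir -p pics; ls; python3 - <<'E'
from workcell import bot,camera,camera_model
import cv2,numpy as np
for n in("top","side"):
    cv2.imwrite(f"pics/{n}0.png",camera(n)); m=camera_model(n); print(n,np.round(m["K"],1).tolist(),np.round(m["dist_coeffs"],4),np.round(m["pose"],3).tolist())
o=bot.get_obs(); print(o["time"],o["ee_pos"],o["tcp_rot"],o["opening"],bot.hold_point_z)
print(np.round(camera_model("wrist")["T_tool_cam"],3).tolist())
E
```

```text
pics
top [[537.6, 0.0, 325.7], [0.0, 537.6, 244.8], [0.0, 0.0, 1.0]] [-0.1622  0.      0.      0.      0.    ] [[-0.013, -0.999, 0.038, 0.504], [-1.0, 0.013, 0.014, -0.04], [-0.015, -0.038, -0.999, 0.898], [0.0, 0.0, 0.0, 1.0]]
side [[557.8, 0.0, 320.3], [0.0, 557.8, 234.2], [0.0, 0.0, 1.0]] [-0.1599  0.      0.      0.      0.    ] [[-0.681, -0.466, 0.564, 0.116], [-0.732, 0.424, -0.533, 0.377], [0.01, -0.777, -0.63, 0.573], [0.0, 0.0, 0.0, 1.0]]
0.1 [0.21955234 0.50404668 0.23065874] [-1.79931344e+02 -5.42666883e-05  1.56463045e+02] 0.08578383693788018 0.0187
[[0.0, -0.949, -0.315, 0.08], [1.0, 0.0, 0.0, 0.001], [0.0, -0.315, 0.949, -0.143], [0.0, 0.0, 0.0, 1.0]]
```

View pics/top0.png

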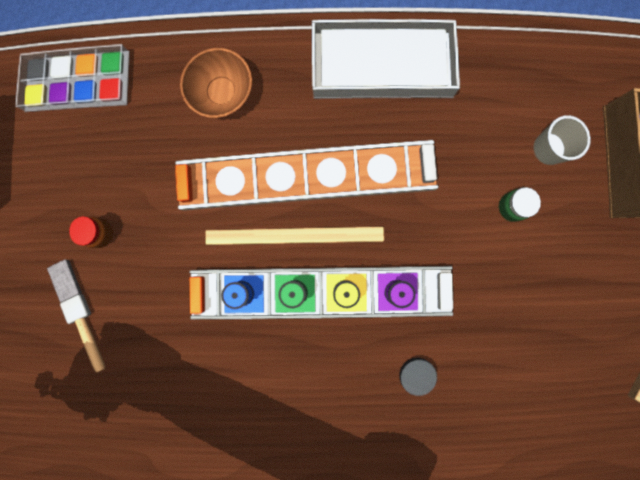

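View pics/side0.png

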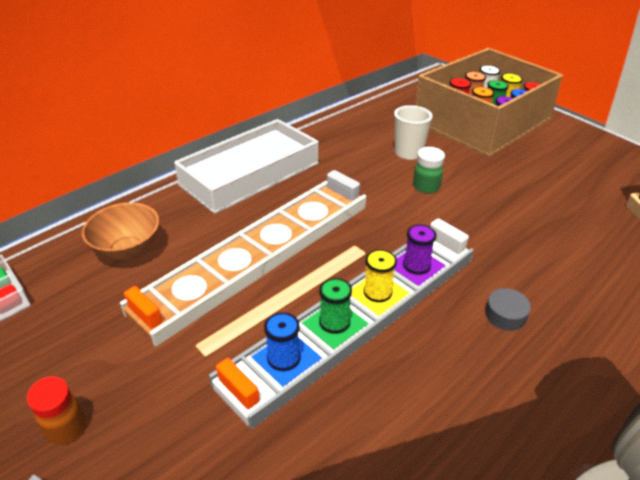

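The top view shows both orange blocks at the left (+y): the store row runs blue (236,294), green, yellow, purple (401,293). The display discs run from (230,181) to (381,169). The places are empty.

```bash
cat > h.py <<'E'
import cv2,numpy as np
from workcell import bot,camera,camera_model
def ray(name,px,z):
    m=camera_model(name); K=np.array(m["K"]); T=np.array(m["pose"])
    u=cv2.undistortPoints(np.array(px,float).reshape(1,1,2),K,np.array(m["dist_coeffs"]))[0,0]
    d=T[:3,:3]@[u[0],u[1],1]; return T[:3,3]+d*(z-T[2,3])/d[2]
H=dict(orange=(4,14),blue=(105,120),green=(50,80),yellow=(24,34),purple=(135,160))
def mask(im,c,s=120):
    h=cv2.cvtColor(im,cv2.COLOR_BGR2HSV)
    return cv2.inRange(h,(0,0,185),(179,60,255)) if c=="white" else cv2.inRange(h,(H[c][0],s,60),(H[c][1],255,255))
def blobs(m,lo,hi):
    n,_,st,c=cv2.connectedComponentsWithStats(m)
    return [(st[i,4],np.round(c[i],1),st[i,:4]) for i in range(1,n) if lo<st[i,4]<hi]
E
python3 - <<'E'
from h import *
im=camera("top")
roi=np.zeros(im.shape[:2],np.uint8); roi[135:325,170:460]=255
for a,c,b in blobs(mask(im,"white")&roi,400,1000): print("white",a,c,b,ray("top",c,.02)[:2].round(4))
for a,c,b in blobs(mask(im,"orange",200)&roi,200,700): print("orange",a,c,b,ray("top",c,.05)[:2].round(4))
for k in("blue","green","yellow","purple"):
    m=mask(im,k)&roi; m[:250]=0
    m=cv2.morphologyEx(m,cv2.MORPH_CLOSE,np.ones((3,3)))
    x,y,w,h=cv2.boundingRect(max(cv2.findContours(m,0,2)[0],key=cv2.contourArea))
    c=(x+w/2-.5,y+h/2-.5); print(k,c,w,h,"plate",ray("top",c,.023)[:2].round(4))
g=cv2.cvtColor(im,cv2.COLOR_BGR2GRAY)
v=np.hstack([im[260:330,180:460],im[130:200,180:460]]) 
for k,x0 in zip("bgyp",(236,292,346,401)):
    s=g[278:308,x0-16:x0+17]
    m=(s<70).astype(np.uint8)*255
    c=max(cv2.findContours(m,0,2)[0],key=cv2.contourArea); (cx,cy),r=cv2.minEnclosingCircle(c)
    p=(cx+x0-16,cy+278); print(k,p,r,ray("top",p,.083)[:2].round(4))
cv2.imwrite("pics/t1.png",cv2.resize(im[130:330,180:460],None,fx=2.8,fy=2.8))
E
```

```text
white 683 [381.5 168.2] [367 154  30  29] [ 0.6627 -0.1211]
white 683 [330.7 172. ] [316 158  30  29] [ 0.6574 -0.0372]
white 677 [279.9 176.1] [266 162  29  29] [0.6519 0.0467]
white 668 [229.7 180.4] [216 166  29  29] [0.6465 0.1304]
blue (243.0, 294.0) 41 37 plate [0.4586 0.1088]
green (295.0, 293.0) 39 37 plate [0.4595 0.0235]
yellow (346.5, 292.0) 38 37 plate [ 0.4602 -0.0603]
purple (397.5, 291.0) 40 37 plate [ 0.4606 -0.1434]
b (243.0, 292.0) 12.16562557220459 [0.4648 0.0985]
g (299.0, 289.5) 10.735555648803711 [0.4678 0.013 ]
y (346.5, 294.0) 0.5001000165939331 [ 0.4601 -0.0589]
p (399.9285717010498, 292.7857141494751) 15.091995239257812 [ 0.4608 -0.1399]
```

View pics/t1.png

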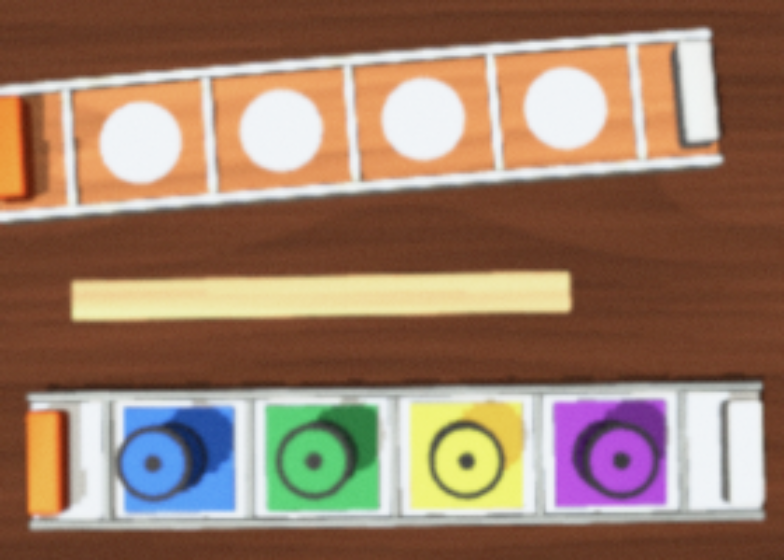

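```bash
python3 - <<'E'
from h import *
for k,p in zip("bgyp",[(152,463),(313.5,461),(467,461),(621,461)]):
    q=((p[0]+.5)/2.8+179.5,(p[1]+.5)/2.8+129.5); print(k,q,ray("top",q,.083)[:2].round(4))
E
```

```text
b (233.96428571428572, 295.03571428571433) [0.4602 0.1125]
g (291.64285714285717, 294.32142857142856) [0.4606 0.0243]
y (346.4642857142857, 294.32142857142856) [ 0.4596 -0.0588]
p (401.4642857142857, 294.32142857142856) [ 0.4584 -0.1422]
```

Call:
send_rows --targets "-55 -40 0 9.5 0;-110 -78 0 19 0;-164 -118 0 28.5 0;-218 -157 0 38 0;-273 -196 0 47.5 0;-328 -236 0 57 0;-382 -274 0 66.5 0;-382 -274 0 66.5 0;-382 -274 0 66.5 0;-382 -274 0 66.5 0;-382 -274 0 66.5 0;-382 -274 0 66.5 0" --newtons 40

```text
time: 1.65
ee_pos: [0.4601, 0.1013, 0.2314]
tcp_rot: [180.0, -0.0, 90.0]
wrist_force: [0.6, -0.1, 1.1]
opening: 0.0854
grasp_force: 0.0
```

Call:
send_rows --targets "9 0 50 0 0;9 0 100 0 0;9 0 140 0 0;9 0 175 0 0;9 0 197 0 0;9 0 197 0 0;9 0 197 0 0;9 0 197 0 255;9 0 197 0 255;9 0 197 0 255;9 0 197 0 255;9 0 197 0 255;9 0 197 0 255;9 0 197 0 255;9 0 197 0 255" --newtons 40

```text
time: 3.52
ee_pos: [0.4608, 0.1095, 0.0349]
tcp_rot: [179.9, -0.0, 90.0]
wrist_force: [-0.4, 0.2, 6.2]
opening: 0.0382
grasp_force: 40.0
```

Call:
send_rows --targets "0 0 -15 0 255;0 0 -30 0 255;0 0 -50 0 255;5 35 -50 0 255;10 70 -50 0 255;15 110 -50 0 255;20 150 -50 0 255;20 186 -50 0 255;20 186 -50 0 255;20 186 -50 0 255;20 186 -50 0 255;20 186 -50 0 255"

```text
time: 5.03
ee_pos: [0.646, 0.1294, 0.085]
tcp_rot: [180.0, -0.0, 90.0]
wrist_force: [-0.3, -1.1, -0.4]
opening: 0.0381
grasp_force: 40.6
```

```bash
python3 - <<'E'
from h import *
o=bot.get_obs(); print(o["ee_pos"],o["wrist_force"],o["opening"])
a=camera("top"); b=camera("side")
cv2.imwrite("pics/a.png",np.hstack([cv2.resize(a[80:330,150:470],(400,312)),cv2.resize(b[100:440,60:490],(394,312))]))
E
```

```text
[0.64602087 0.12943182 0.08499884] [-0.34443099 -1.11722017 -0.3686462 ] 0.03808918578751832
```

View pics/a.png

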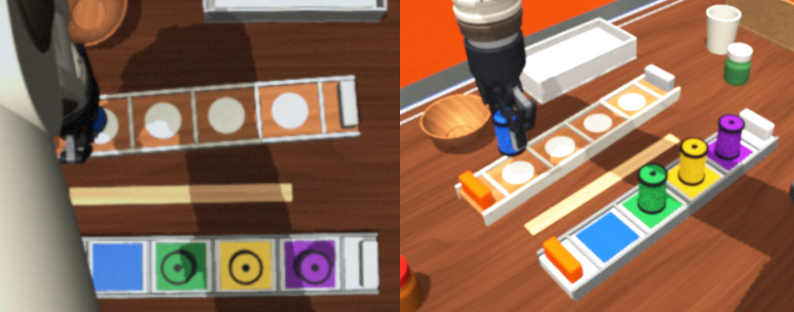

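The blue spool is held upright above its disc (side crop, about (510,150)). I'll lower and release it.

Call:
send_rows --targets "0 0 20 0 255;0 0 38 0 255;0 0 46 0 255;0 0 50 0 255;0 0 52 0 255;0 0 52 0 255;0 0 52 0 255"

```text
time: 6.0
ee_pos: [0.6467, 0.1294, 0.0328]
tcp_rot: [180.0, -0.0, 90.0]
wrist_force: [-1.1, -0.0, -0.9]
opening: 0.0384
grasp_force: 40.6
```

Call:
send_rows --targets "0 0 1 0 255;0 0 1 0 255;0 0 1 0 120;0 0 1 0 60;0 0 1 0 0;0 0 1 0 0;0 0 1 0 0;0 0 1 0 0;0 0 -20 0 0;0 0 -60 0 0;0 0 -100 0 0;-20 -35 -110 0 0;-45 -80 -110 0 0;-70 -125 -110 0 0;-95 -165 -110 0 0;-106 -187 -110 0 0;-106 -187 -110 0 0;-106 -187 -110 0 0"

```text
time: 8.25
ee_pos: [0.46, 0.0237, 0.1425]
tcp_rot: [179.9, -0.0, 90.0]
wrist_force: [0.6, 0.5, -0.5]
opening: 0.0849
grasp_force: 0.0
```

```bash
python3 - <<'E'
from h import *
o=bot.get_obs(); print(o["ee_pos"],o["wrist_force"],o["opening"])
a=camera("top"); b=camera("side")
cv2.imwrite("pics/b.png",np.hstack([cv2.resize(a[80:330,150:470],(400,312)),cv2.resize(b[100:440,60:490],(394,312))]))
E
```

```text
[0.45996873 0.02366751 0.14252499] [ 0.61432697  0.46307945 -0.51143698] 0.08492359923662092
```

View pics/b.png

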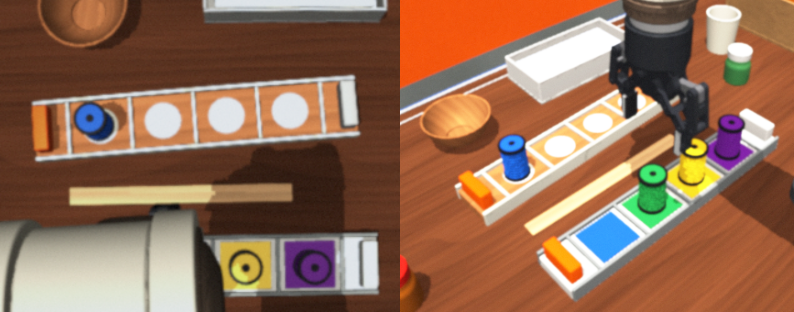

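Blue stands upright on its disc, with its top at crop pixel (89,119), and the gripper is clear. Green is next.

Call:
send_rows --targets "0 0 40 0 0;0 0 75 0 0;0 0 98 0 0;0 0 107 0 0;0 0 107 0 0;0 0 107 0 255;0 0 107 0 255;0 0 107 0 255;0 0 107 0 255;0 0 107 0 255;0 0 107 0 255;0 0 107 0 255"

```text
time: 9.85
ee_pos: [0.4599, 0.0235, 0.0361]
tcp_rot: [179.9, -0.0, 90.0]
wrist_force: [-1.2, 0.7, 5.3]
opening: 0.0382
grasp_force: 39.9
```

Call:
send_rows --targets "0 0 -15 0 255;0 0 -30 0 255;0 0 -50 0 255;5 35 -50 0 255;10 75 -50 0 255;15 115 -50 0 255;20 155 -50 0 255;23 192 -50 0 255;23 192 -50 0 255;23 192 -50 0 255;23 192 -30 0 255;23 192 -12 0 255;23 192 -4 0 255;23 192 0 0 255;23 192 2 0 255;23 192 3 0 255;23 192 3 0 255"

```text
time: 11.98
ee_pos: [0.6516, 0.0464, 0.0332]
tcp_rot: [180.0, -0.0, 90.0]
wrist_force: [-3.2, -1.0, 4.7]
opening: 0.038
grasp_force: 41.1
```

Call:
send_rows --targets "0 0 0 0 120;0 0 0 0 60;0 0 0 0 0;0 0 0 0 0;0 0 0 0 0;0 0 0 0 0;0 0 -20 0 0;0 0 -60 0 0;0 0 -100 0 0;-20 -35 -110 0 0;-45 -80 -110 0 0;-70 -125 -110 0 0;-95 -165 -110 0 0;-106 -192 -110 0 0;-106 -192 -110 0 0;-106 -192 -110 0 0"

```text
time: 13.98
ee_pos: [0.4601, -0.0594, 0.1434]
tcp_rot: [179.9, 0.0, 90.0]
wrist_force: [0.1, -0.2, -0.0]
opening: 0.0853
grasp_force: 0.0
```

Call:
send_rows --targets "0 0 40 0 0;0 0 75 0 0;0 0 98 0 0;0 0 107 0 0;0 0 107 0 0;0 0 107 0 255;0 0 107 0 255;0 0 107 0 255;0 0 107 0 255;0 0 107 0 255;0 0 107 0 255;0 0 107 0 255"

```text
time: 15.48
ee_pos: [0.4598, -0.0596, 0.0361]
tcp_rot: [179.9, 0.0, 90.0]
wrist_force: [-0.9, 0.3, 5.0]
opening: 0.0384
grasp_force: 39.8
```

Call:
send_rows --targets "0 0 -15 0 255;0 0 -30 0 255;0 0 -50 0 255;5 35 -50 0 255;10 75 -50 0 255;15 115 -50 0 255;20 155 -50 0 255;22 197 -50 0 255;22 197 -50 0 255;22 197 -50 0 255;22 197 -30 0 255;22 197 -12 0 255;22 197 -4 0 255;22 197 0 0 255;22 197 2 0 255;22 197 3 0 255;22 197 3 0 255"

```text
time: 17.6
ee_pos: [0.6565, -0.0377, 0.0332]
tcp_rot: [180.0, 0.0, 90.0]
wrist_force: [-3.2, 0.5, 4.1]
opening: 0.0382
grasp_force: 41.0
```

```bash
python3 - <<'E'
from h import *
o=bot.get_obs(); print(o["ee_pos"],o["wrist_force"],o["opening"])
b=camera("side")
cv2.imwrite("pics/c.png",cv2.resize(b[100:440,60:490],(640,506)))
E
```

```text
[ 0.65651413 -0.03765228  0.03316336] [-3.18498504  0.4862041   4.12752175] 0.03816818564414306
```

View pics/c.png

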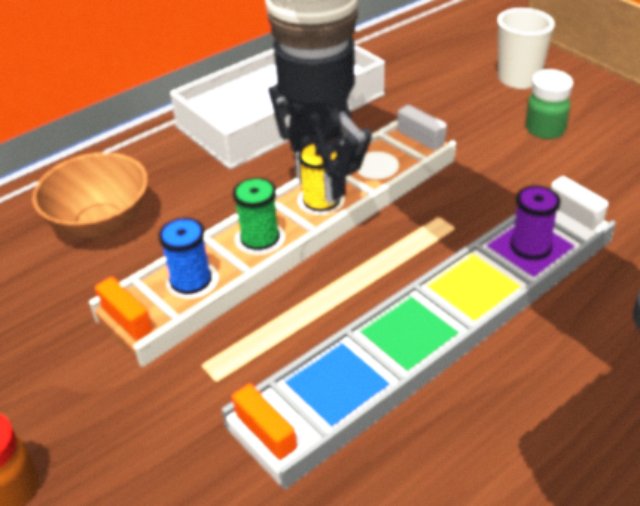

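Blue and green stand upright on their discs, and yellow, still held, rests on the third at about (320,185). I'll release it and pick up purple.

Call:
send_rows --targets "0 0 0 0 120;0 0 0 0 60;0 0 0 0 0;0 0 0 0 0;0 0 0 0 0;0 0 0 0 0;0 0 -20 0 0;0 0 -60 0 0;0 0 -100 0 0;-20 -35 -110 0 0;-45 -80 -110 0 0;-70 -125 -110 0 0;-95 -165 -110 0 0;-105 -197 -110 0 0;-105 -197 -110 0 0;-105 -197 -110 0 0"

```text
time: 19.65
ee_pos: [0.46, -0.1426, 0.1435]
tcp_rot: [179.9, 0.0, 90.0]
wrist_force: [0.5, 0.0, -0.3]
opening: 0.0855
grasp_force: 0.0
```

Call:
send_rows --targets "0 0 40 0 0;0 0 75 0 0;0 0 98 0 0;0 0 107 0 0;0 0 107 0 0;0 0 107 0 255;0 0 107 0 255;0 0 107 0 255;0 0 107 0 255;0 0 107 0 255;0 0 107 0 255;0 0 107 0 255"

```text
time: 21.15
ee_pos: [0.4597, -0.1427, 0.0361]
tcp_rot: [179.9, 0.0, 90.0]
wrist_force: [-0.9, 0.1, 5.1]
opening: 0.038
grasp_force: 40.0
```

Target (0.6627, -0.1211): shift +203 along tool y and +21.5 along tool x.

Call:
send_rows --targets "0 0 -15 0 255;0 0 -30 0 255;0 0 -50 0 255;5 35 -50 0 255;10 75 -50 0 255;15 115 -50 0 255;20 160 -50 0 255;22 203 -50 0 255;22 203 -50 0 255;22 203 -50 0 255;22 203 -30 0 255;22 203 -12 0 255;22 203 -4 0 255;22 203 0 0 255;22 203 2 0 255;22 203 3 0 255;22 203 3 0 255"

```text
time: 23.28
ee_pos: [0.6625, -0.1207, 0.0332]
tcp_rot: [180.0, 0.0, 90.0]
wrist_force: [-2.1, 0.7, 4.7]
opening: 0.0382
grasp_force: 40.8
```

Call:
send_rows --targets "0 0 0 0 120;0 0 0 0 60;0 0 0 0 0;0 0 0 0 0;0 0 0 0 0;0 0 0 0 0;0 0 -20 0 0;0 0 -60 0 0;0 0 -100 0 0;0 -35 -140 0 0;0 -80 -160 0 0;0 -130 -160 0 0;0 -180 -160 0 0;0 -230 -160 0 0;0 -270 -160 0 0;0 -270 -160 0 0;0 -270 -160 0 0"

```text
time: 25.4
ee_pos: [0.3929, -0.1206, 0.1936]
tcp_rot: [179.9, 0.0, 90.0]
wrist_force: [0.5, 0.1, 0.2]
opening: 0.0854
grasp_force: 0.0
```

```bash
python3 - <<'E'
from h import *
o=bot.get_obs(); print(o["time"],o["ee_pos"],o["opening"])
a=camera("top"); b=camera("side")
cv2.imwrite("pics/d.png",np.vstack([cv2.resize(a[130:215,170:450],None,fx=2.8,fy=2.8),cv2.resize(b[150:350,100:400],(784,340))]))
E
```

```text
25.4 [ 0.3928556  -0.12059905  0.19355862] 0.08539498292002645
```

View pics/d.png

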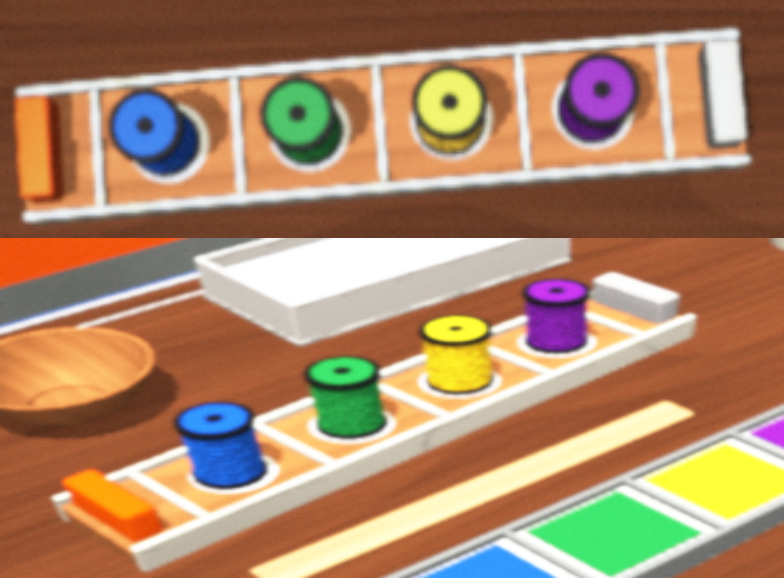

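All four stand upright on their discs in the right order. Their top hubs are at crop (145,126), (297,114), (449,102) and (601,90). I'll check their positions before handing in.

```bash
python3 - <<'E'
from h import *
D=[(.6465,.1304),(.6519,.0467),(.6574,-.0372),(.6627,-.1211)]
e=[]
for p,d in zip([(145,126),(297,114),(449,102),(601,90)],D):
    q=((p[0]+.5)/2.8+169.5,(p[1]+.5)/2.8+129.5); e.append((ray("top",q,.08)[:2]-d)*1000)
print(np.round(e,1))
if np.abs(e).max()<8:
    from workcell import ticket; print(ticket.job_done())
E
```

```text
[[-0.5  1.4]
 [-1.1  0.5]
 [-1.3  0.7]
 [-1.   1. ]]
the job is handed in; nothing more can be done
None
```

All four spools stand upright and free on the display rack in the order blue, green, yellow, purple from the orange end, each measured within about 1.5 mm of its disc centre; the job is handed in.

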